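# Hold the bearing ball tray over the coin lock

### The arm

A 6-joint arm with a two-finger parallel gripper is mounted at the origin on the work surface. World frame = base frame: x ahead of the robot, y to its left, z up, the work surface at z = 0. Lengths are in m, angles in rad, forces in N, time in s.
With the tool pointing down it reaches from about 0.35 to 0.975 m from the base axis. Payload 4.9 kg.
Tool frame: the origin (TCP) lies midway between the tips of the shut fingers; the grasp point (between the pads) lies 19 mm behind it; z points along the fingers, y is the direction in which the jaws open and shut (so a half turn about z gives the same grasp; the last joint's range is limited). The gripper opens to 85 mm and grips with 20 to 120 N. Pads are 22 mm wide; open, the fingers measure 114 mm over their backs; the gripper's body (76 mm by 85 mm) begins 54 mm behind the grasp point. The pads swing forward as they close: fully open they stand 13 mm farther back than shut.
Start: joints at [-1.302, 0.053, 1.613, -0, 1.476, -0.119], TCP at [0.236, -0.579, 0.231] pointing down, gripper open.
Joint ranges: [-3.01, 3.01], [-1.01, 2.22], [0.06, 2.58], [-1.02, 4.17], [0.09, 2.62], [-3.14, 3.14]. Speed limits (rad/s): [2.57, 2.57, 3.14, 3.14, 3.14, 3.14].

### API

Orientations are given as a rotation vector (axis times angle).
In Python, from station import ctrl gives the robot as it stands.
- The arm moves only by the shell command python3 -m jog 'ROWS' [FORCE]. ROWS is JSON, one flat list of numbers, 7 for each row, row after row: the opening, from 0 (shut) to 1 (fully open), then the shift along the tool's x, y, z in m, then the turn, a rotation vector about the tool's x, y, z in degrees. A call has 1 to 10 rows; each row shifts and turns the commanded pose from where the row before left it, along the tool's axes as they then stand; what a row does not reach is not made up. A row lasts 1/8 s, in which the tool goes at most 62.5 mm and 10.7 degrees, less where a joint would pass 70% of its speed; a pose out of reach is approached as far as the arm can. A call with a gripper value outside its range is refused whole. The fingers move at their own pace and stop on an object; FORCE is the grip in N (left out, the last holds). Time passes only in rows, so rows that do not move let the fingers close. It gives the time, the measured TCP pose, the force and the opening at its end, in the units of the state.
- ctrl.get_obs(): the state, without advancing time (a new reading comes with each control period).
- ctrl.get_image(name): name is "scene" or "top" or "wrist"; returns a dict with "image" (384x512x3 uint8, blue, green, red), "camera_matrix" (3x3 intrinsics, pixels), "rvec" (rotation vector, rad) and "tvec" (3), from world to camera coordinates, as OpenCV has them; the wrist camera has in their place "mount" (4x4, takes a point from camera to tool coordinates, whose origin is the TCP and whose axes are the flange's). Camera axes: x right, y down, z forward; pixel columns grow to the right and rows downward; lengths in m; the calibration is good to about 2 mm. The wrist camera is an equidistant fisheye: a pixel r from the principal point sees the ray r / f radians off the axis. A picture is of the moment at which its call begins: read the wrist's pose just before it. There is no depth.
- ctrl.finish_job(): hands the job in, once; it reports no verdict.
Trained networks look in a picture, given as the dict that the camera call returned (one of the last four; its "shot" number tells which), for a name from the list of things; names that differ only in an ending like _2 or _b are one class to them, and where a whole thing is asked for, a point or a joint stands for the part that bears it (a point fixed in the world has none). Each returns a list of dicts, best first, with "p" (0 to 1); they miss things now and then, are a little off and sometimes report something else, mostly with a low value. They report only what shows in the picture. A call takes as long as a camera call. They do not tell look-alikes from the thing itself.
- ctrl.boxes_of(target, picture): "box" ([centre column, centre row, width, height] in pixels, round what is visible of it).
The state is a dict: "t": time; "q": joint angles; "dq": joint speeds; "effort": joint torques, N m; "tool_pos": TCP position; "tool_rot": TCP orientation; "contact_force": force on the tool from outside, world axes, zero at the start; "wrist_torque": the same for the moment, N m; "opening": finger opening in m.
Only numpy, scipy, OpenCV 4.12 (cv2) and the standard library are available. Lean on these libraries where they do the work, as an engineer would, in place of code of your own. Each camera call takes 0.05 s, during which the arm holds its last target. There are 200 camera calls.

### The job

Each of the two small trays has one loose ball in its pocket: pick up the tray with the steel ball by its orange grip, keeping it close to level so the ball stays in its pocket, and bring it over the coin lock on the turntable. Finish while still holding it there, level and still, with its pocket centred over the lock's round brass-ringed socket and its underside about 4 cm above the socket rim, touching nothing but the gripper. Leave the tray with the green nylon ball, the turntable, and the loose parts on the bench as they are.

Things in the scene. Friction and masses are not known exactly. Their poses are not given: they have to be found in the camera images.
- tray_a: The left (+y) of two alike trays, about 220 g. Black plate 126 x 76 x 6 mm; origin: centre of its underside, z up. Orange upright grip rib, 34 mm (x) by 12 mm (y), top 72 mm above the underside, at x = -15 mm. Pocket: yellow ring, inner diameter 34 mm, rim 2.5 mm above the plate's top, at x = +35 mm; a 26 mm ball lies loose in it, free to roll 9 mm off centre
- tray_b: The right (-y) of two alike trays, about 220 g. Black plate 126 x 76 x 6 mm; origin: centre of its underside, z up. Orange upright grip rib, 34 mm (x) by 12 mm (y), top 72 mm above the underside, at x = -15 mm. Pocket: yellow ring, inner diameter 34 mm, rim 2.5 mm above the plate's top, at x = +35 mm; a 26 mm ball lies loose in it, free to roll 9 mm off centre
- tray_a_handle (a point): Point to grip on the rib of tray_a: middle of the rib's length and thickness, 55 mm above the tray's underside, 17 mm below the rib's top; x and y as the tray's, so the fingers close along y
- tray_b_handle (a point): Point to grip on the rib of tray_b: middle of the rib's length and thickness, 55 mm above the tray's underside, 17 mm below the rib's top; x and y as the tray's, so the fingers close along y
- tray_a_pocket (a point): Centre of the pocket floor of tray_a, 6 mm above the tray's underside, 50 mm along the tray's +x from its grip point
- tray_b_pocket (a point): Centre of the pocket floor of tray_b, 6 mm above the tray's underside, 50 mm along the tray's +x from its grip point
- steel_ball_center (a point): Centre of the bright steel ball, diameter 26 mm, 72 g; it starts in the pocket of either tray, 13 mm above the pocket floor
- nylon_ball_center (a point): Centre of the green nylon ball, diameter 26 mm, 11 g; it starts in the pocket of the other tray
- lock_socket (a point): Centre of the round socket in the coin lock's top, level with the top of its brass ring (diameter 42 mm), the lock's highest part, 104 mm above the bench. The lock is a grey box 70 x 90 mm; this point is 22 mm along the lock's +y from the turntable's axis; z up
- turntable_mark (a point): Red mark on the turntable's top, 100 mm from its axis along the lock's -x, 26 mm above the bench. The turntable (diameter 220 mm) turns freely on its bearing when pushed and carries the lock, which is fixed to it
- key: Blue key lying flat, about 72 x 26 x 5 mm, origin under its middle
- bracket: Steel L-shaped bracket, 50 x 45 mm, 50 mm high, origin under the middle of its foot
- coin_guide: White nylon channel, 80 x 30 x 22 mm, origin under its middle
- return_flap: Bronze flap lying flat, about 42 x 56 x 10 mm, origin under its middle
- turntable: The turning plate with the coin lock on it; origin on the axis, 14 mm above the bench; x and y as the lock's, its coin slot on the -x face
Mind the look-alikes: they are no part of the job. Leave any blue or turquoise look-alike of the tray_b alone.

How it is judged:
By the outcome, as a careful person would: the job done as asked, in the order asked, and still so for the second after the job is handed in, while the arm keeps its last pose, push and grip.
It also fails if it takes over 38 s, if anything falls off the work surface, if the arm or the gripper's body presses on something with over 40 N, if the wrist force passes 120 N, or if a joint passes its speed limit or range.

## Working session

There is one attempt and no reset: what is moved stays moved. The work goes in short steps, Python scripts to look and compute and a shell command to move; the robot and the scene stay as the last step left them, time stands still between calls to the robot, and variables do not carry over. Pictures are saved under pics/ and viewed, about 8 in all and at most 12, crops included, and the job is handed in when it is done.

```bash
ls; mkdir -p pics
cat > h.py <<'E'
import numpy as np, cv2
from station import ctrl
def ray(pic,u,v):
    K=pic["camera_matrix"]; R=cv2.Rodrigues(np.array(pic["rvec"],float))[0]; t=np.array(pic["tvec"],float).ravel()
    d=R.T@np.linalg.solve(np.array(K,float),[u,v,1.]); return -R.T@t,d
def atz(pic,u,v,z):
    o,d=ray(pic,u,v); return o+d*(z-o[2])/d[2]
def proj(pic,p):
    return cv2.projectPoints(np.array(p,float).reshape(-1,1,3),np.array(pic["rvec"],float),np.array(pic["tvec"],float),np.array(pic["camera_matrix"],float),None)[0].reshape(-1,2)
E
python3 - <<'E'
from h import *
o=ctrl.get_obs(); print({k:np.round(v,3).tolist() for k,v in o.items()})
ps=[ctrl.get_image(n) for n in("top","scene")]
cv2.imwrite("pics/a.png",cv2.resize(ps[0]["image"],(800,600),interpolation=cv2.INTER_CUBIC));cv2.imwrite("pics/b.png",cv2.resize(ps[1]["image"],(800,600),interpolation=cv2.INTER_CUBIC))
Z=dict(tray_a=.006,tray_a_handle=.072,tray_a_pocket=.008,steel_ball_center=.019,nylon_ball_center=.019,lock_socket=.104,turntable_mark=.026,turntable=.026)
for n in Z:
  for p,l in zip(ps,("top","scene")):
    for b in ctrl.boxes_of(n,p)[:5]:
      print(n,l,round(b["p"],2),np.round(b["box"],1),np.round(atz(p,*b["box"][:2],Z[n])[:2],3))
E
```

```text
pics
{'t': 0.0, 'q': [-1.302, 0.053, 1.614, 0.0, 1.476, -0.119], 'dq': [0.002, 0.001, -0.0, -0.001, -0.0, -0.001], 'effort': [0.0, -39.369, -37.017, -0.0, 0.007, -0.0], 'tool_pos': [0.236, -0.578, 0.23], 'tool_rot': [-3.081, -0.605, 0.0], 'contact_force': [0.161, 0.131, -0.83], 'wrist_torque': [-0.059, 0.001, 0.011], 'opening': 0.085}
tray_a top 0.75 [278.9 248.3  41.7  46.7] [ 0.382 -0.125]
tray_a top 0.74 [379.6 220.4  31.5  51.7] [ 0.466 -0.428]
tray_a top 0.67 [220.  262.4  32.   44.9] [0.339 0.049]
tray_a top 0.61 [325.9 218.2  34.1  47.1] [ 0.472 -0.267]
tray_a scene 0.87 [223.7 152.3  42.5  29.2] [ 0.466 -0.275]
tray_a scene 0.85 [279.1 163.8  34.9  39.3] [ 0.361 -0.126]
tray_a scene 0.83 [196.3 127.2  44.4  33.6] [ 0.464 -0.439]
tray_a scene 0.74 [324.4 195.6  45.6  35.1] [0.347 0.055]
tray_a scene 0.58 [350.7 273.1  54.4  53.6] [0.482 0.271]
tray_a_handle top 0.67 [151.1 217.1  22.9  42.8] [0.466 0.24 ]
tray_a_handle scene 0.8 [350.1 271.5  56.1  55.8] [0.522 0.286]
tray_a_pocket top 0.79 [149.3 215.9  24.8  46.9] [0.474 0.262]
tray_a_pocket scene 0.66 [352.2 272.   54.5  46
[... 233 characters left out ...]
_center scene 0.56 [353.1 272.   57.4  52. ] [0.483 0.276]
nylon_ball_center scene 0.18 [233.3 145.1  10.    9.3] [ 0.429 -0.272]
lock_socket top 0.83 [221.6 174.8  72.6  70.1] [0.583 0.041]
lock_socket scene 0.85 [249.9 236.2  87.2  78.9] [0.652 0.095]
lock_socket scene 0.25 [342.2 275.1  11.1  13.8] [0.562 0.291]
turntable_mark top 0.87 [221.2 171.3  72.4  73.7] [0.608 0.049]
turntable_mark scene 0.82 [254.7 236.9  93.3  77.7] [0.606 0.058]
turntable_mark scene 0.51 [343.7 274.1   9.8  13.1] [0.509 0.268]
turntable_mark scene 0.22 [225.6 153.   40.9  35.4] [ 0.476 -0.249]
turntable top 0.63 [223.8 176.1  67.9  71.7] [0.594 0.041]
turntable scene 0.88 [249.9 236.6  83.2  74.5] [0.615 0.05 ]
```

View pics/a.png

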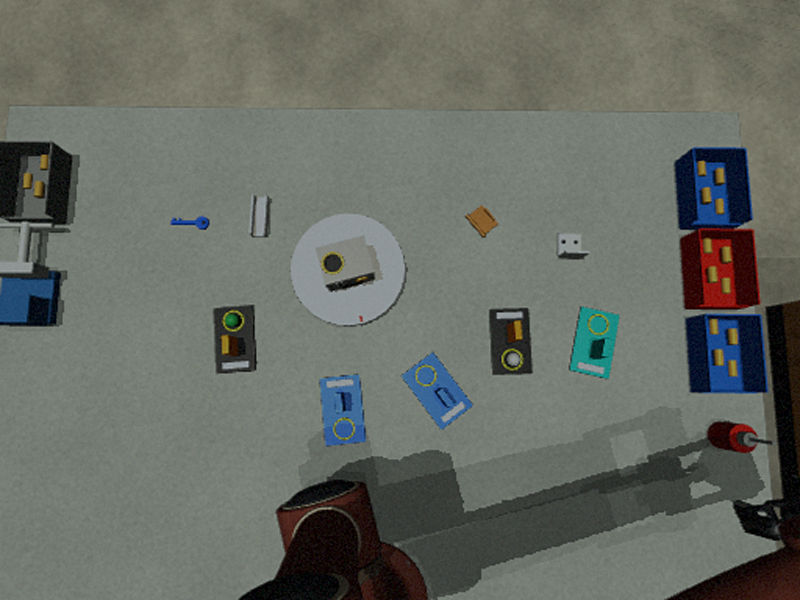

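View pics/b.png

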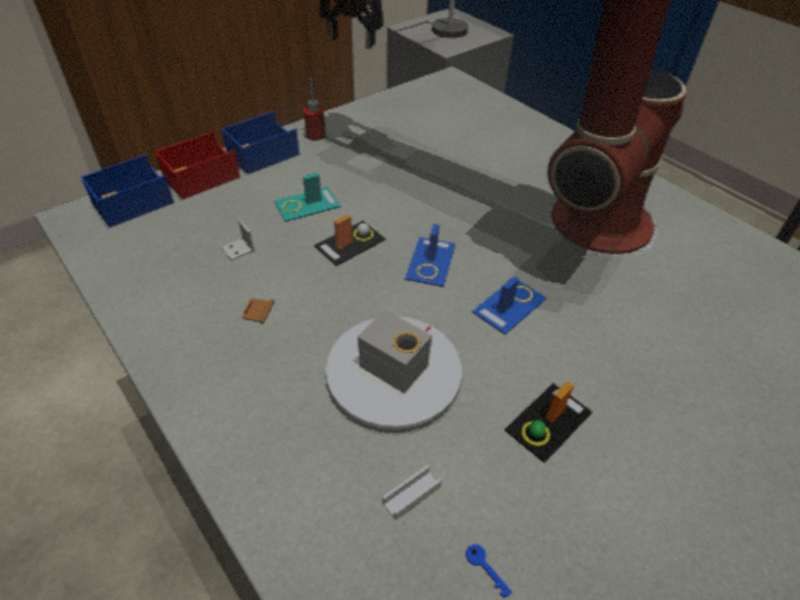

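Top view: the steel ball is in the right black tray (510,341), pocket at (513,358), towards the robot. What could be taken for it:
- the black tray with the green ball (235,340)
- the turquoise tray (595,342)
- the blue trays (342,410) and (437,390)

By the description I choose the black tray with the orange rib and steel ball at (510,341), which is tray_b. The lock's brass ring is at (333,263), and the scene view agrees.

```bash
cat > m.py <<'E'
from h import *
t=ctrl.get_image("top");s=ctrl.get_image("scene")
def seg(im,mask_fn,roi):
    x0,y0,x1,y1=roi; hsv=cv2.cvtColor(im,cv2.COLOR_BGR2HSV)[y0:y1,x0:x1].astype(int)
    m=mask_fn(hsv).astype(np.uint8); return m,(x0,y0)
def biggest(m,o):
    c=max(cv2.findContours(m,cv2.RETR_EXTERNAL,cv2.CHAIN_APPROX_NONE)[0],key=cv2.contourArea); return c.reshape(-1,2)+np.array(o)
yel=lambda h:(h[...,0]>20)&(h[...,0]<35)&(h[...,1]>110)&(h[...,2]>70)
ora=lambda h:(h[...,0]>=5)&(h[...,0]<=20)&(h[...,1]>130)&(h[...,2]>40)
drk=lambda h:(h[...,2]<75)
for n,p,roi,f,z in [("plate",t,(305,188,350,248),drk,.006),("ringB",t,(305,210,350,248),yel,.0085),("socket",t,(195,150,235,185),yel,.104),
   ("ringB",s,(200,130,250,170),yel,.0085),("socket",s,(240,200,275,240),yel,.104),("rib",t,(305,188,350,248),ora,.04),("rib",s,(200,130,250,170),ora,.04)]:
    m,o=seg(p["image"],f,roi)
    try:
        if n in("ringB","socket"):
            q=np.argwhere(m)[:,::-1]+np.array(o); e=cv2.fitEllipse(q.astype(np.float32)); bx=np.array([(q.min(0)+q.max(0))/2]).ravel()
            print(n,len(q),"fit",np.round(e[0],1),"bbox",bx,np.round(atz(p,*bx,z)[:2],4),np.round(atz(p,*e[0],z)[:2],4))
        else:
            c=biggest(m,o); r=cv2.minAreaRect(c.astype(np.float32)); print(n,[np.round(x,1) for x in r],np.round(atz(p,*r[0],z)[:2],4)); print([np.round(atz(p,*k,z)[:2],3).tolist() for k in cv2.boxPoints(r)])
    except Exception as ex: print(n,m.sum(),ex)
def crop(p,roi): x0,y0,x1,y1=roi; return cv2.resize(p["image"][y0:y1,x0:x1],(400,300),interpolation=cv2.INTER_CUBIC)
cv2.imwrite("pics/c.png",np.vstack([np.hstack([crop(t,(290,188,370,248)),crop(s,(185,120,265,180))]),np.hstack([crop(t,(180,140,260,200)),crop(s,(215,190,295,250))])]))
E
python3 m.py
```

```text
plate [array([326.2, 218.1]), array([42.5, 25.7]), np.float64(86.6)] [ 0.4721 -0.2676]
[[0.534, -0.226], [0.539, -0.304], [0.411, -0.308], [0.406, -0.231]]
ringB 96 fit [328.4 225.1] bbox [327.5 223. ] [ 0.4573 -0.2704] [ 0.4509 -0.2729]
socket 64 fit [217.6 170.1] bbox [220. 170.] [0.596  0.0462] [0.5958 0.0527]
ringB 44 fit [232. 149.] bbox [232.  150.5] [ 0.4411 -0.2633] [ 0.4367 -0.2691]
socket 5 fit [259.7 219. ] bbox [261. 219.] [0.6001 0.0713] [0.6024 0.0694]
rib [array([327.6, 212. ]), array([12.9,  8. ]), np.float64(76.0)] [ 0.4874 -0.2646]
[[0.503, -0.249], [0.509, -0.272], [0.472, -0.28], [0.466, -0.257]]
rib [array([219.6, 148. ]), array([19.8, 10.4]), np.float64(85.9)] [ 0.486  -0.2655]
[[0.474, -0.315], [0.445, -0.299], [0.498, -0.218], [0.524, -0.234]]
```

View pics/c.png

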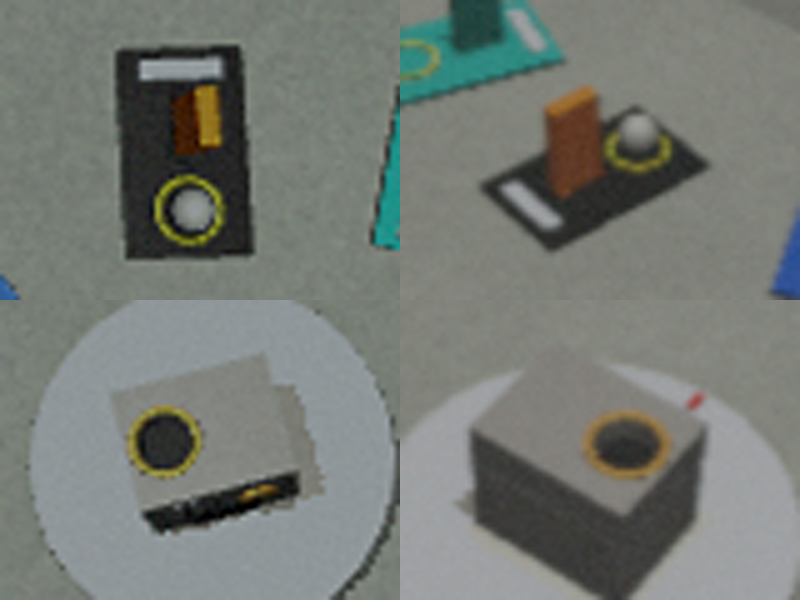

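The close crop confirms the choice: black plate, orange rib, steel ball in a yellow ring at top-crop (189,210). The socket ring is at top-crop (165,142 in its panel) and scene-crop (227,145).

Run:
```python
from h import *
t=ctrl.get_image("top");s=ctrl.get_image("scene")
def tri(a,b):
    A=np.zeros((3,3));y=np.zeros(3)
    for p,u in((t,a),(s,b)):
        o,d=ray(p,*u);d/=np.linalg.norm(d);P=np.eye(3)-np.outer(d,d);A+=P;y+=P@o
    return np.linalg.solve(A,y)
for n,a,b,z in[("ring",(327.4,229.6),(232.2,149.6),.0085),("socket",(212.6,168),(260,218.6),.104),("ribtop",(331.4,210.8),(219,139.2),.072)]:
    print(n,np.round(tri(a,b),4),np.round(atz(t,*a,z),4),np.round(atz(s,*b,z),4))
w=ctrl.get_image("wrist");print(w["camera_matrix"],np.round(w["mount"],3))
```

```text
ring [ 0.437  -0.2694  0.0064] [ 0.4376 -0.2697  0.0085] [ 0.4379 -0.2665  0.0085]
socket [0.6011 0.0676 0.1029] [0.6015 0.0668 0.104 ] [0.6012 0.0689 0.104 ]
ribtop [ 0.4868 -0.2671  0.0739] [ 0.4879 -0.2683  0.072 ] [ 0.4849 -0.2681  0.072 ]
[[297.31863964   0.         256.46273188]
 [  0.         297.31863964 184.08678574]
 [  0.           0.           1.        ]] [[ 0.    -0.953 -0.303  0.077]
 [ 1.     0.     0.     0.001]
 [ 0.    -0.303  0.953 -0.142]
 [ 0.     0.     0.     1.   ]]
```

```bash
python3 -m jog '[1,0,0,0,0,0,10.1, 1,0,0,0,0,0,10.1, 1,0.02,-0.02,0,0,0,0, 1,0.04,-0.046,0.01,0,0,0, 1,0.04,-0.046,0.02,0,0,0, 1,0.04,-0.046,0.02,0,0,0, 1,0.04,-0.046,0.02,0,0,0, 1,0.04,-0.046,0.01,0,0,0, 1,0.03,-0.03,0,0,0,0, 1,0.012,-0.022,0,0,0,0]' 40
python3 -m jog '[1,0,0,0,0,0,0, 1,0,0,0,0,0,0]'
cat > w.py <<'E'
from h import *
import sys
from scipy.spatial.transform import Rotation as Ro
o=ctrl.get_obs();R=Ro.from_rotvec(o["tool_rot"]).as_matrix();p0=np.array(o["tool_pos"])
w=ctrl.get_image("wrist");M=np.array(w["mount"]);K=np.array(w["camera_matrix"])
print("t",o["t"],"tcp",np.round(p0,4),"yaw",round(np.degrees(np.arctan2(R[1,0],R[0,0])),2),"down",np.round(R[:,2],4),"F",np.round(o["contact_force"],2),"open",o["opening"])
def wpix(P):
    c=np.linalg.inv(M)@np.append(R.T@(np.array(P)-p0),1);c=c[:3];th=np.arctan2(np.hypot(c[0],c[1]),c[2]);ph=np.arctan2(c[1],c[0]);r=K[0,0]*th
    return np.array([K[0,2]+r*np.cos(ph),K[1,2]+r*np.sin(ph)])
def wat(u,v,z):
    a,b=u-K[0,2],v-K[1,2];r=np.hypot(a,b);th=r/K[0,0];d=np.array([np.sin(th)*a/r,np.sin(th)*b/r,np.cos(th)])
    d=R@(M[:3,:3]@d);oo=p0+R@M[:3,3];return oo+d*(z-oo[2])/d[2]
E
python3 - <<'E'
from w import *
im=w["image"].copy()
for P in[(.437,-.269,.0085),(.487,-.267,.072),(.4721,-.2676,.006)]:
    u=wpix(P);print(np.round(u,1))
    cv2.circle(im,tuple(int(round(x)) for x in u),2,(255,0,255),-1)
cv2.imwrite("pics/d.png",cv2.resize(im,(800,600),interpolation=cv2.INTER_CUBIC))
E
```

```text
t: 2.4
tool_pos: [0.4858, -0.2694, 0.1528]
tool_rot: [-3.141, -0.059, -0.0]
contact_force: [1.0, 0.4, 0.5]
opening: 0.0855
t: 2.65
tool_pos: [0.4843, -0.2717, 0.1529]
tool_rot: [3.141, 0.055, -0.0]
contact_force: [-0.7, -0.2, 1.0]
opening: 0.0855
t 2.65 tcp [ 0.4843 -0.2717  0.1529] yaw 2.01 down [-1.e-04 -5.e-04 -1.e+00] F [-0.66 -0.17  0.96] open 0.08545485026540724
[251.7 214.4]
[249.8 188.4]
[251.3 181.7]
```

View pics/d.png

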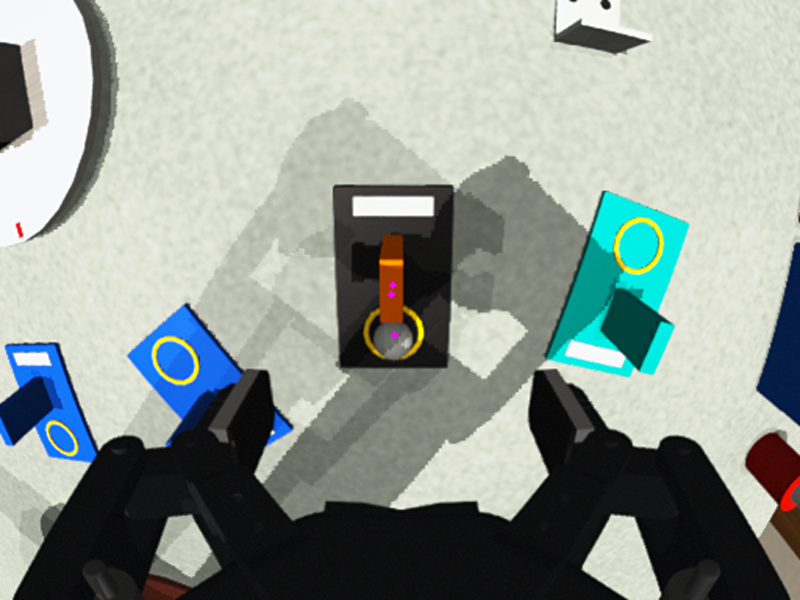

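The wrist view agrees. The predicted marks sit on the pocket (393,335) and rib top (391,293), and the tray's edges run parallel to the tool. Next I descend and close.

```bash
python3 -m jog '[1,0.003,-0.0045,0,0,0,0, 1,0,0,0.015,0,0,0, 1,0,0,0.02,0,0,0, 1,0,0,0.02,0,0,0, 1,0,0,0.02,0,0,0, 1,0,0,0.02,0,0,0, 1,0,0,0.012,0,0,0, 1,0,0,0.009,0,0,0, 1,0,0,0,0,0,0, 1,0,0,0,0,0,0]' 60
python3 -m jog '[0.5,0,0,0,0,0,0, 0.3,0,0,0,0,0,0, 0.2,0,0,0,0,0,0, 0.1,0,0,0,0,0,0, 0,0,0,0,0,0,0, 0,0,0,0,0,0,0, 0,0,0,0,0,0,0, 0,0,0,0,0,0,0]' 60
python3 - <<'E'
from w import *
E
```

```text
t: 3.95
tool_pos: [0.488, -0.267, 0.0376]
tool_rot: [3.14, 0.055, 0.002]
contact_force: [0.2, -0.1, 0.3]
opening: 0.0856
t: 4.95
tool_pos: [0.4875, -0.2666, 0.037]
tool_rot: [-3.141, -0.055, -0.0]
contact_force: [-0.4, 0.9, 2.4]
opening: 0.011
t 4.95 tcp [ 0.4875 -0.2666  0.037 ] yaw 2.02 down [ 2.e-04  0.e+00 -1.e+00] F [-0.42  0.9   2.37] open 0.010980445103718659
```

```bash
python3 -m jog '[0,0,0,-0.003,0,0,0, 0,0,0,-0.006,0,0,0, 0,0,0,-0.012,0,0,0, 0,0,0,-0.018,0,0,0, 0,0,0,-0.022,0,0,0, 0,0,0,-0.024,0,0,0, 0,0,0,-0.024,0,0,0, 0,0,0,-0.022,0,0,0, 0,0,0,-0.014,0,0,0, 0,0,0,-0.007,0,0,0]'
python3 -m jog '[0,0,0,-0.002,0,0,0, 0,0,0,0,0,0,0]'
python3 - <<'E'
from w import *
cv2.imwrite("pics/e.png",cv2.resize(w["image"],(640,480),interpolation=cv2.INTER_CUBIC))
E
```

```text
t: 6.25
tool_pos: [0.4877, -0.2668, 0.1904]
tool_rot: [3.14, 0.055, 0.002]
contact_force: [0.8, 0.1, -2.0]
opening: 0.0115
t: 6.5
tool_pos: [0.4871, -0.2664, 0.1901]
tool_rot: [-3.14, -0.055, 0.002]
contact_force: [-0.6, 0.8, -2.2]
opening: 0.0113
t 6.5 tcp [ 0.4871 -0.2664  0.1901] yaw 2.02 down [-1.e-03  8.e-04 -1.e+00] F [-0.61  0.8  -2.23] open 0.011316949267849513
```

View pics/e.png

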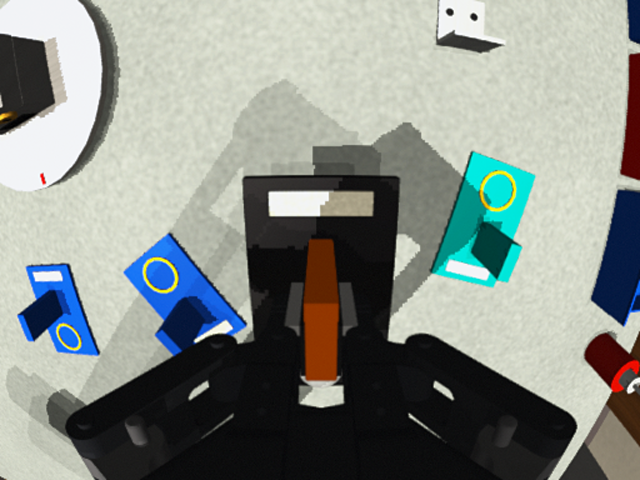

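```bash
python3 -m jog '[0,0.0014,-0.0027,0,0,0,0, 0,0.0033,-0.0062,0,0,0,0, 0,0.0054,-0.0102,0,0,0,0, 0,0.0074,-0.0139,0,0,0,0, 0,0.0094,-0.0176,0,0,0,0, 0,0.0109,-0.0204,0,0,0,0, 0,0.0119,-0.0223,0,0,0,0, 0,0.0129,-0.0242,0,0,0,0, 0,0.0129,-0.0242,0,0,0,0, 0,0.0129,-0.0242,0,0,0,0]'
python3 -m jog '[0,0.0129,-0.0242,0,0,0,0, 0,0.0129,-0.0242,0,0,0,0, 0,0.0129,-0.0242,0,0,0,0, 0,0.0124,-0.0232,0,0,0,0, 0,0.0114,-0.0214,0,0,0,0, 0,0.0104,-0.0195,0,0,0,0, 0,0.0089,-0.0167,0,0,0,0, 0,0.0069,-0.013,0,0,0,0, 0,0.0045,-0.0084,0,0,0,0, 0,0.0025,-0.0047,0,0,0,0]'
python3 -m jog '[0,0,0,0,0,0,0, 0,0,0,0,0,0,0, 0,0,0,0,0,0,0]'
cat > v.py <<'E'
from w import *
import sys
t=ctrl.get_image("top");s=ctrl.get_image("scene")
pk=p0+R@[-.050,.001,0];print("pocket est",np.round(pk,4),"tool err to socket",np.round(R.T@(np.array([.6013,.0675,.104])-pk),4))
z0=p0[2]-.037
print("pred ring top/scene",np.round(proj(t,[pk[0],pk[1],z0+.0085]),1),np.round(proj(s,[pk[0],pk[1],z0+.0085]),1))
def crop(p,c,w=80,h=60,k=5): x0,y0=int(c[0]-w/2),int(c[1]-h/2);print("crop at",x0,y0); return cv2.resize(p["image"][y0:y0+h,x0:x0+w],(w*k,h*k),interpolation=cv2.INTER_CUBIC)
cv2.imwrite(sys.argv[1],np.hstack([crop(t,(212,160)),crop(s,(265,200))]))
E
python3 v.py pics/f.png
```

```text
t: 7.8
tool_pos: [0.5705, -0.0956, 0.1909]
tool_rot: [-3.141, -0.057, -0.0]
contact_force: [0.2, 0.5, -1.8]
opening: 0.0111
t: 9.05
tool_pos: [0.6594, 0.0853, 0.1908]
tool_rot: [3.141, 0.055, -0.0]
contact_force: [0.2, 0.6, -2.6]
opening: 0.0113
t: 9.43
tool_pos: [0.6591, 0.0847, 0.1909]
tool_rot: [3.141, 0.054, -0.0]
contact_force: [-0.8, 0.1, -1.6]
opening: 0.0114
t 9.425 tcp [0.6591 0.0847 0.1909] yaw 1.98 down [-1.e-04 -1.e-04 -1.e+00] F [-0.81  0.14 -1.62] open 0.011423033792855279
pocket est [0.6092 0.0819 0.1909] tool err to socket [-0.0083  0.0141  0.0869]
pred ring top/scene [[204.7 160.4]] [[261.8 207. ]]
crop at 172 130
crop at 225 170
```

View pics/f.png

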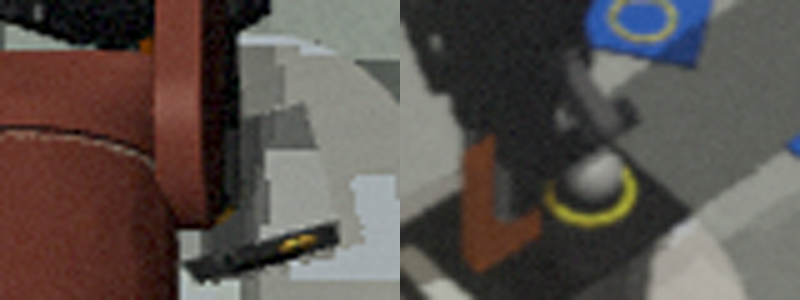

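The move overshot by about 16 mm because my step sum was off. Ball and pocket are fine in the scene view, with the ring at crop (191,190). Correcting now, and lowering 1 cm.

```bash
python3 -m jog '[0,-0.001,0.0015,0.001,0,0,0, 0,-0.0018,0.003,0.002,0,0,0, 0,-0.002,0.0035,0.003,0,0,0, 0,-0.0018,0.003,0.002,0,0,0, 0,-0.0012,0.002,0.0015,0,0,0, 0,-0.0005,0.0011,0.0005,0,0,0, 0,0,0,0,0,0,0, 0,0,0,0,0,0,0]'
sed -i 's/(265,200))\]/(265,210),80,60,8)]/; s/crop(t,(212,160)),/ /' v.py
cat >> v.py <<'E'
c=lambda u,v:print()
for u,v in[(262.8,207.6)]: pass
hs=cv2.cvtColor(s["image"],cv2.COLOR_BGR2HSV).astype(int)[190:235,245:285];q=np.argwhere((hs[...,0]>20)&(hs[...,0]<35)&(hs[...,1]>110)&(hs[...,2]>70))[:,::-1]+[245,190]
e=cv2.fitEllipse(q.astype(np.float32));print(len(q),np.round(e[0],1),np.round(e[1],1),"scene ring world",np.round(atz(s,*e[0],z0+.0085),4),"socket scene-only (.6012,.0689)")
E
python3 v.py pics/g.png
```

```text
t: 10.58
tool_pos: [0.6515, 0.0708, 0.181]
tool_rot: [-3.141, -0.056, -0.0]
contact_force: [-0.0, -0.4, -1.7]
opening: 0.0111
t 10.575 tcp [0.6515 0.0708 0.181 ] yaw 2.03 down [ 3.e-04  0.e+00 -1.e+00] F [-0.04 -0.41 -1.67] open 0.011123768363912859
pocket est [0.6016 0.068  0.181 ] tool err to socket [-0.0003  0.0005  0.077 ]
pred ring top/scene [[210.4 164.1]] [[260.3 204.7]]
crop at 225 180
68 [260.7 204.5] [13.9 17.1] scene ring world [0.6005 0.0679 0.1525] socket scene-only (.6012,.0689)
```

View pics/g.png

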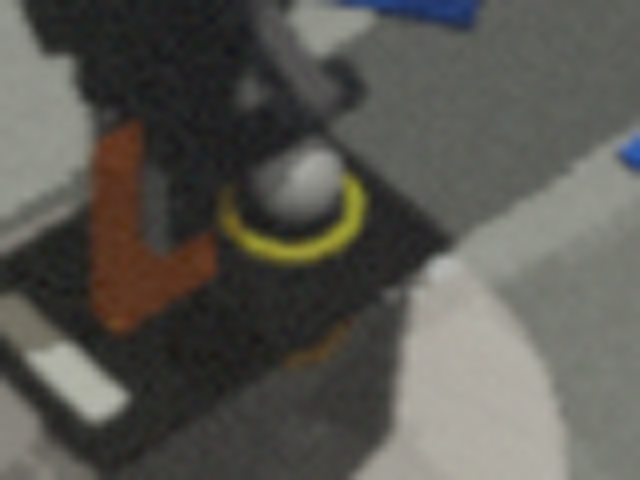

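Ring at crop (293,205), ball inside, brass socket just showing below the plate. One last check that the tray is level: predicted plate corners against the image.

Run:
```python
from w import *
s=ctrl.get_image("scene");z=p0[2]-.037+.006
for x in(-.078,.048):
  for y in(-.037,.039):
    c=p0+R@[x,y,0];c[2]=z;u=proj(s,c)[0];print(x,y,np.round(u,1),"in crop",np.round((u-[225,180]+.5)*8-.5))
for x in(-.002,.032):
    c=p0+R@[x-.017,.001,0];c[2]=z+.066;print("ribtop",np.round((proj(s,c)[0]-[225,180]+.5)*8-.5))
cv2.imwrite("pics/h.png",cv2.resize(s["image"][170:260,205:325],(800,600),interpolation=cv2.INTER_CUBIC))
```

```text
t 10.725 tcp [0.6515 0.0708 0.1809] yaw 2.02 down [ 1.e-04  0.e+00 -1.e+00] F [ 0.43  0.6  -3.53] open 0.010999304686342642
-0.078 -0.037 [280.8 209.3] in crop [450. 238.]
-0.078 0.039 [258.6 190.5] in crop [272.  87.]
0.048 -0.037 [237.1 238.3] in crop [101. 470.]
0.048 0.039 [215.4 216.7] in crop [-73. 297.]
ribtop [206.  96.]
ribtop [105. 157.]
```

View pics/h.png

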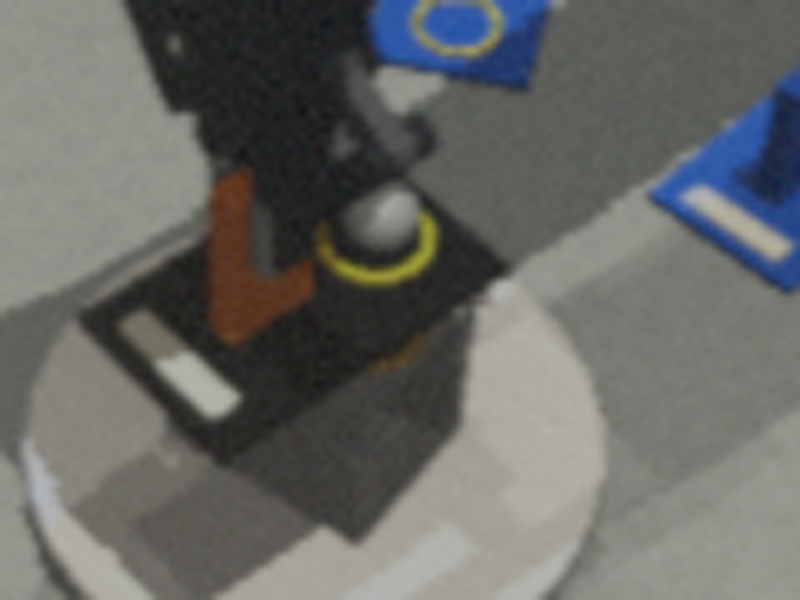

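The corners match to about 1 px, so the tray is level. The ball is in its pocket and nothing touches the tray.

```bash
python3 -m jog '[0,0,0,0,0,0,0, 0,0,0,0,0,0,0, 0,0,0,0,0,0,0, 0,0,0,0,0,0,0]'
python3 -c "
from station import ctrl
print(ctrl.finish_job())"
```

```text
t: 11.32
tool_pos: [0.6514, 0.0707, 0.1808]
tool_rot: [3.141, 0.055, 0.0]
contact_force: [-0.5, -0.5, -2.4]
opening: 0.011
the job is handed in; nothing more can be done
None
```

I gripped the steel-ball tray (tray_b, the right black tray) by its orange rib, carried it level to the coin lock, and handed the job in at 11.3 s while still holding it there.

- **Position:** the pocket is about 1 mm from the socket's centre. The arm pose and the scene camera agree on this.
- **Height:** the underside is about 40 mm above the socket rim. This comes from the arm pose, not a direct measurement.
- **Level and ball:** the plate corners matched a level tray to about 1 px in the scene view, and the ball was in its pocket.
- **Contact:** the tray showed clear of the lock in the scene view, and the wrist force was only the tray's weight.

The carry first overshot by about 16 mm, because I summed the steps wrongly; I corrected that before the final checks. The top camera could not confirm the final position because the arm blocked its view. I did not take a last look at the other tray or the loose parts, but nothing in the moves came near them.

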